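# Sort the washed cutlery into the drawer boxes

### The job

Put the washed knife, fork, table spoon and teaspoon from the draining mat away in the organiser boxes, each into the box that already holds a piece of its kind. Lay it flat, hollow side up, on the box floor in the free space alongside that piece, with its handle at the same end, and leave the mug and the jar where they stand.

Things in the scene. Friction and masses are not known exactly. Their poses are not given: they have to be found in the camera images.
- knife: Loose table knife, 210 mm long: dark wooden handle, flat steel blade 19 mm wide, 2 mm thick, lying flat, 4 mm clear of the surface. Origin: underside, middle of its length; x from handle to head, z up. Straight handle 15 mm wide (y), 11 mm thick (z), from x = -105 to 0 mm. Balances at x = -12 mm; 70 g.
- fork: Loose table fork, 200 mm long: dark wooden handle, steel head 26 mm wide, four tines whose tips curve up to 11 mm. Lies face up. Origin: underside, middle of its length; x from handle to head, z up. Straight handle 15 mm wide (y), 11 mm thick (z), from x = -100 to -2 mm. Balances at x = -7 mm; 50 g.
- spoon: Loose table spoon, 200 mm long: dark wooden handle, oval steel bowl 62 mm long, 38 mm wide, 10 mm high. Lies face up. Origin: underside, middle of its length; x from handle to head, z up. Straight handle 15 mm wide (y), 11 mm thick (z), from x = -100 to 0 mm. Balances at x = -13 mm; 55 g.
- teaspoon: Loose teaspoon, smaller than the table spoon: 145 mm long, dark wooden handle, oval steel bowl 44 mm long, 29 mm wide, 8 mm high. Lies face up. Origin: underside, middle of its length; x from handle to head, z up. Straight handle 13 mm wide (y), 10 mm thick (z), from x = -72 to 2 mm. Balances at x = -11 mm; 30 g.
- box_knife: Fixed open plywood box, one of four alike side by side, known by the table knife fixed in it (same as the loose one; along x, middle at x = 122, y = 30 mm, handle at the near end). 244 mm long (x), 108 wide (y), 42 high; walls and floor 4 mm. Origin: underside, middle of the end nearest the robot; x along the box, away from the robot, z up. Free space beside the piece about y = -14 mm.
- box_fork: Fixed open plywood box, one of four alike side by side, known by the table fork fixed in it (same as the loose one; along x, middle at x = 122, y = 30 mm, handle at the near end). 244 mm long (x), 108 wide (y), 42 high; walls and floor 4 mm. Origin: underside, middle of the end nearest the robot; x along the box, away from the robot, z up. Free space beside the piece about y = -14 mm.
- box_spoon: Fixed open plywood box, one of four alike side by side, known by the table spoon fixed in it (same as the loose one; along x, middle at x = 122, y = 30 mm, handle at the near end). 244 mm long (x), 108 wide (y), 42 high; walls and floor 4 mm. Origin: underside, middle of the end nearest the robot; x along the box, away from the robot, z up. Free space beside the piece about y = -14 mm.
- box_teaspoon: Fixed open plywood box, one of four alike side by side, known by the teaspoon fixed in it (same as the loose one; along x, middle at x = 122, y = 30 mm, handle at the near end). 244 mm long (x), 108 wide (y), 42 high; walls and floor 4 mm. Origin: underside, middle of the end nearest the robot; x along the box, away from the robot, z up. Free space beside the piece about y = -14 mm.
- mug: Bystander: loose white mug, 92 mm high, 82 mm across, handle on its +y side. Origin: centre of its underside, z up. To be left alone.
- jar: Bystander: loose amber glass jar with steel cap, 105 mm high, 72 mm across. Origin: centre of its underside, z up. To be left alone.
Things that resemble listed ones, but are neither listed nor needed, are in the scene too. What is shaped like the knife but turquoise is not meant.

How it is judged (in metres and radians):
At the end, for the whole second after the job is handed in: Each piece is at rest in the box of its own kind: face up, flat on the floor (within 0.15 rad and 10 mm), along the box within 0.2 rad, handle at the near end, its middle at y = -46 to 20 mm and x = 100 to 145 mm of the box (teaspoon x = 70 to 175). Mug and jar moved under 20 mm and upright (x of knife in the frame of box_knife between 0.1 and 0.145 m and y of knife in the frame of box_knife between -0.046 and 0.02 m and z of knife in the frame of box_knife below 0.014 m and x of box_knife in the frame of knife below -0.05 m and angle between the x axis of knife and the x axis of box_knife, either way round below 0.2 rad and angle between each of knife, fork, spoon, teaspoon's own z axis and vertical below 0.15 rad and linear speed of each of knife, fork, spoon, teaspoon below 0.02 m/s and x of fork in the frame of box_fork between 0.1 and 0.145 m and y of fork in the frame of box_fork between -0.046 and 0.02 m and z of fork in the frame of box_fork below 0.014 m and x of box_fork in the frame of fork below -0.05 m and angle between the x axis of fork and the x axis of box_fork, either way round below 0.2 rad and x of spoon in the frame of box_spoon between 0.1 and 0.145 m and y of spoon in the frame of box_spoon between -0.046 and 0.02 m and z of spoon in the frame of box_spoon below 0.014 m and x of box_spoon in the frame of spoon below -0.05 m and angle between the x axis of spoon and the x axis of box_spoon, either way round below 0.2 rad and x of teaspoon in the frame of box_teaspoon between 0.07 and 0.175 m and y of teaspoon in the frame of box_teaspoon between -0.046 and 0.02 m and z of teaspoon in the frame of box_teaspoon below 0.014 m and x of box_teaspoon in the frame of teaspoon below -0.05 m and angle between the x axis of teaspoon and the x axis of box_teaspoon, either way round below 0.2 rad); the robot touches nothing.
It fails at once if the mug is knocked over or moved by more than 20 mm (distance of mug from where it was at the start of the episode above 0.02 m or angle between mug's own z axis and vertical above 0.3 rad).
It fails at once if the jar is knocked over or moved by more than 20 mm (distance of jar from where it was at the start of the episode above 0.02 m or angle between jar's own z axis and vertical above 0.3 rad).
It also fails if it takes over 99 s, if anything falls off the work surface, if the arm or the gripper's body presses on something with over 40 N, if the wrist force passes 120 N, or if a joint passes its speed limit or range.

### The arm

A 6-joint arm with a two-finger parallel gripper is mounted at the origin on the work surface. World frame = base frame: x ahead of the robot, y to its left, z up, the work surface at z = 0. Lengths are in mm, angles in rad, forces in N, time in s.
With the tool pointing down it reaches from about 350 to 975 mm from the base axis. Payload 7.1 kg.
Tool frame: the origin (TCP) lies on the front face of the gripper's body, between the roots of the fingers; the fingertips stand 80 mm ahead of it and the grasp point (between the pads) lies 61 mm ahead of it (env.tips_ahead is the distance from the TCP to the fingertips, in mm); z points along the fingers, y is the line along which they close (so a half turn about z gives the same grasp; the last joint's range is limited). The gripper opens to 88 mm and grips with 3 to 60 N. Pads are 20 mm wide; open, the fingers measure 115 mm over their backs; the gripper's body (75 mm by 178 mm) begins 61 mm behind the grasp point.
Start: joints at [-1.192, 0.423, 1.63, -0, 1.089, -0.019], TCP at [242.135, -576.174, 302.675] pointing down, gripper open.
Joint ranges: [-3, 3], [-0.9, 2.11], [0.09, 2.58], [-1.31, 4.45], [0.11, 2.69], [-2.54, 2.54]. Speed limits (rad/s): [2.39, 2.39, 3.01, 3.14, 3.14, 3.14].

### API

Orientations are given as a unit quaternion [x, y, z, w].
In Python, from station import env, set_gripper, viewer, workorder gives the robot as it stands. Calls block until the motion is done:
- env.reach(position, orientation): joint-space move of the TCP to a pose.
- env.move_l(position, rot=None, rate=150, f_stop=None): straight line of the TCP; rot=None keeps the orientation; rate is the mean speed in mm/s. With f_stop (N) it stops when the force on the tool has changed by that much, and returns True; else False.
- env.move_joints(angles): joint-space move.
- set_gripper(opening): finger opening in mm; the grip force is fixed at half the most; returns when the fingers have stopped.
- env.hold(seconds).
- env.ik(position, orientation): joint angles nearest the present ones, or None.
- env.read_state(): the state.
- viewer.camera(name): name is "scene" or "top"; returns the picture (420x560x3 uint8, blue, green, red); there is no depth.
- viewer.camera_params(name): a dict with "fx", "fy", "cx", "cy" (pixels), "pose" (4x4, takes a point from camera to world coordinates). Camera axes: x right, y up, looking along -z (the intrinsics and any distortion apply to the point x, -y, -z); pixel columns grow to the right and rows downward; lengths in mm; the calibration is good to about 2 mm. A picture is of the moment at which its call begins. camera_params takes no time and is no camera call.
A pose or a line that the arm cannot do raises env.IKError and nothing moves.
- workorder.sign_off(): hands the job in; it is judged then, once.
The state is a dict: "time_s": time; "qpos": joint angles; "dq": joint speeds; "tau": joint torques, N m; "tool_pos": TCP position; "orientation": TCP orientation; "force": force on the tool from outside, world axes, zero at the start; "wrist_torque": the same for the moment, N m; "width": finger opening in mm; "grip_force": force on a finger pad.
Only numpy, scipy, OpenCV 4.12 (cv2) and the standard library are available. Lean on these libraries where they do the work, as an engineer would, in place of code of your own. Each camera call takes 0.05 s, during which the arm holds its last target. There are 200 camera calls.

## Working session

There is one attempt and no reset: what is moved stays moved. The work goes in short steps, each a Python script; the robot and the scene stay as the last script left them, time stands still between calls to the robot, and variables do not carry over. Pictures are saved under pics/ and viewed, at most 14 in all, crops included, and the job is handed in when it is done.

```bash
mkdir -p pics; python3 - <<'E'
from station import env, viewer
import cv2
for n in("top","scene"):
    im=viewer.camera(n); cv2.imwrite(f"pics/{n}0.png",im)
    cv2.imwrite(f"pics/{n}0b.png",cv2.resize(im,(800,600),interpolation=cv2.INTER_CUBIC))
    p=viewer.camera_params(n); print({k:(v.tolist() if hasattr(v,'tolist') else v) for k,v in p.items()})
print(env.read_state())
E
```

```text
{'fx': 495.5474451769086, 'fy': 495.5474451769086, 'cx': 278.78135464264943, 'cy': 199.39419934000065, 'pose': [[0.029129525405639844, 0.9907124299652617, -0.13281698634575595, 359.8082315640156], [-0.999531054764201, 0.030124998839999757, 0.005491357469129905, 49.560077569596075], [0.009441467661647735, 0.13259474181586753, 0.9911253670102371, 1165.6042490159878], [0.0, 0.0, 0.0, 1.0]]}
{'fx': 507.3189605502289, 'fy': 507.3189605502289, 'cx': 284.3690339776837, 'cy': 206.69479111578138, 'pose': [[0.7934759390265358, -0.3796940907259845, 0.4756346619557129, 1117.968949520741], [0.6085999495158578, 0.49686416568318376, -0.6186534589810754, -783.3393510793605], [-0.0014267569003238601, 0.7803578655512622, 0.6253315648814041, 892.3577696714295], [0.0, 0.0, 0.0, 1.0]]}
{'time_s': 0.1, 'qpos': array([-1.19198856e+00,  4.23742937e-01,  1.63060495e+00,  9.13636916e-06,
        1.08859253e+00, -1.89733651e-02]), 'dq': array([-0.00025721, -0.00250632, -0.00291135, -0.0011744 ,  0.0016584 ,
       -0.00074294]), 'tau': array([ 7.24060665e-04, -5.45613742e+01, -2.74323034e+01,  6.45930972e-02,
        1.88434002e-02, -4.39701387e-05]), 'tool_pos': array([ 242.00533716, -575.82288278,  301.99615918]), 'orientation': array([ 9.80286582e-01,  1.97579765e-01, -1.16609216e-04, -6.63727815e-04]), 'force': array([ 0.19657384, -0.15140682,  1.59836281]), 'wrist_torque': array([-0.02246608,  0.043002  ,  0.04889864]), 'grip_force': 0.0, 'width': 88.00402315570526}
```

View pics/top0b.png

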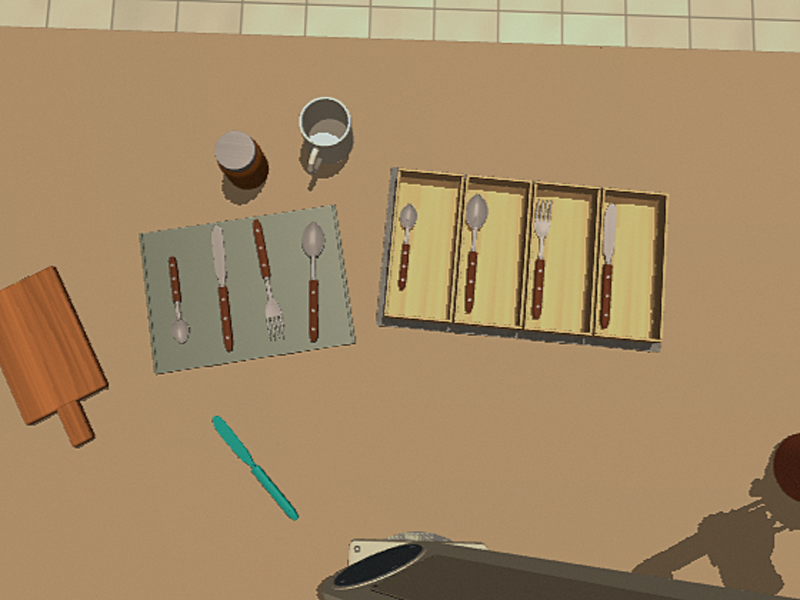

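View pics/scene0b.png

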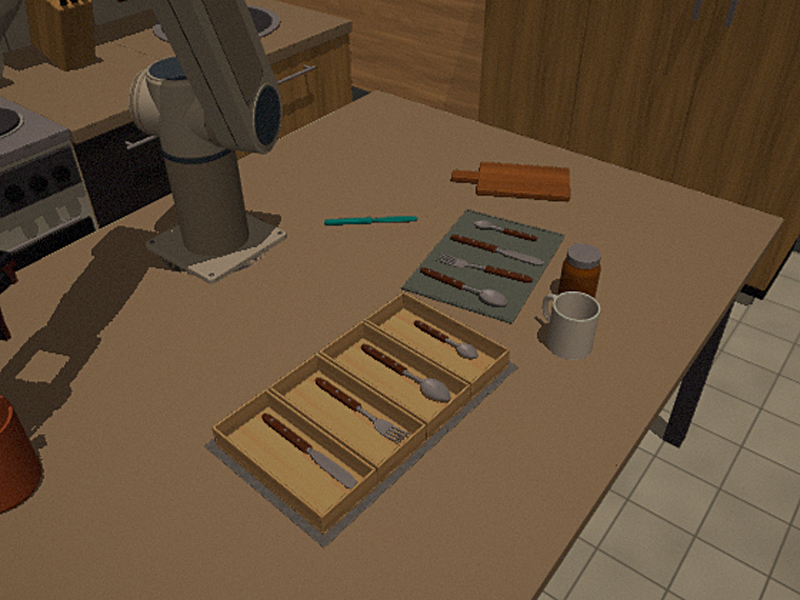

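Top view (800x600): the draining mat holds, left to right, the teaspoon (175,300, handle away), knife (222,290, handle near), fork (268,280, handle away) and spoon (313,280, handle near). The boxes, left to right, are teaspoon, spoon, fork, knife. The jar is at (240,160) and the mug at (325,125). I'll enlarge both areas.

```bash
python3 - <<'E'
import cv2
im=cv2.imread("pics/top0.png")
cv2.imwrite("pics/cm.png",cv2.resize(im[140:270,95:255],None,fx=4.5,fy=4.5,interpolation=cv2.INTER_CUBIC))
cv2.imwrite("pics/cb.png",cv2.resize(im[110:250,260:475],None,fx=3.7,fy=3.7,interpolation=cv2.INTER_CUBIC))
E
```

```text
(no output)
```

View pics/cm.png

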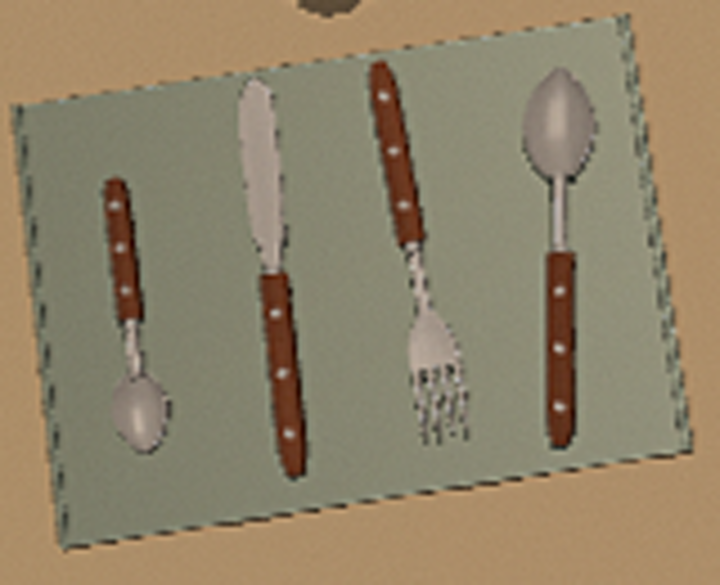

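View pics/cb.png

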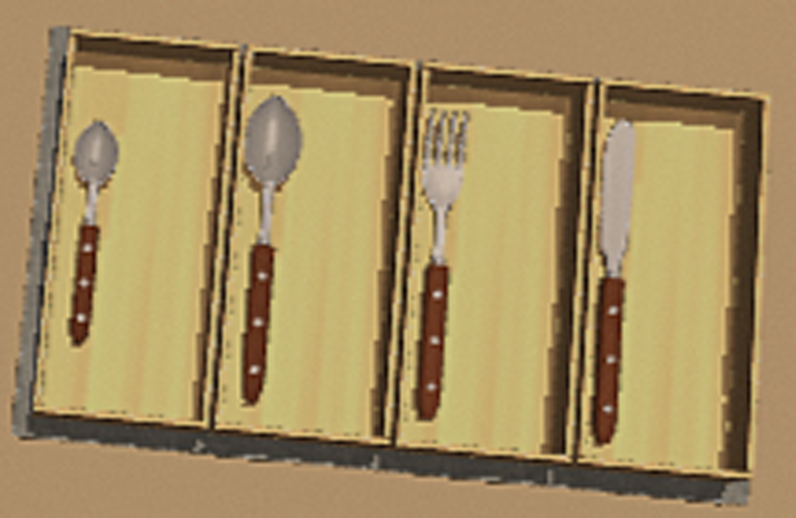

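The mat crop shows clean handle and head ends for all four pieces: for example, knife handle end (296,479) and tip (254,78), fork handle end (378,62). In the box crop the reference pieces are on the left of each box, with free space on the right. I'll project these points and check their lengths.

```bash
cat > geo.py <<'E'
import numpy as np
from station import env, viewer, set_gripper, workorder
from scipy.spatial.transform import Rotation as R
P=viewer.camera_params("top"); T=np.array(P["pose"])
def px2w(u,v,z):
    d=T[:3,:3]@[(u-P["cx"])/P["fx"],-(v-P["cy"])/P["fy"],-1]
    return T[:3,3]+d*(z-T[2,3])/d[2]
m=lambda u,v,z=7:px2w((u+.5)/4.5+94.5,(v+.5)/4.5+139.5,z)[:2]
b=lambda u,v,z=12:px2w((u+.5)/3.7+259.5,(v+.5)/3.7+109.5,z)[:2]
L=dict(knife=210,fork=200,spoon=200,teaspoon=145)
mat=dict(teaspoon=((114,178),(133,320),(147,454)),knife=((296,479),(272,272),(254,78)),
 fork=((378,62),(412,245),(445,443)),spoon=((561,448),(560,252),(560,66)))
box=dict(teaspoon=((78,345),(99,120)),spoon=((253,404),(277,96)),fork=((428,419),(448,112)),knife=((605,443),(624,120)))
hl=dict(knife=105,fork=98,spoon=100,teaspoon=74)
c=[b(*q,42) for q in((35,415),(748,477),(768,97),(70,30))]
boxyaw=np.mean([np.arctan2(*(c[3]-c[0])[::-1]),np.arctan2(*(c[2]-c[1])[::-1])])
ex=np.array([np.cos(boxyaw),np.sin(boxyaw)]); ey=np.array([-ex[1],ex[0]])
org0=(c[0]+c[1])/2
pieces={};goals={}
for n in L:
    a,j,h=[m(*q) for q in mat[n]]
    d=(h-a)/np.linalg.norm(h-a)
    mid=(a+h)/2
    pieces[n]=(mid,np.arctan2(d[1],d[0]))
    i=["knife","fork","spoon","teaspoon"].index(n)
    ba,bh=[b(*q) for q in box[n]]
    bd=bh-ba
    goals[n]=(ba+bh)/2-44*ey           # beside the fixed piece
    if __name__=="__main__":
        print(n,"len",np.linalg.norm(h-a).round(1),L[n],"handle",np.linalg.norm(j-a).round(1),hl[n],"mid",mid.round(1),"yaw",pieces[n][1].round(3),
        "| box len",np.linalg.norm(bd).round(1),"yaw",np.arctan2(bd[1],bd[0]).round(3),"goal",goals[n].round(1),"in box",[(((goals[n]-org0)@ex)).round(1),((goals[n]-org0)@ey).round(1)])
if __name__=="__main__":
    print("box L",[np.linalg.norm(c[3]-c[0]),np.linalg.norm(c[2]-c[1])],"W",np.linalg.norm(c[1]-c[0]),"yaw",boxyaw)
    for s,(x,y) in dict(jar=(233,150),mug=(325,120)).items(): print(s,px2w(x*.7,y*.7,100)[:2])
    # wrist plan: for each piece/goal list joint6 over both grasp choices
    for n in L:
        mid,yw=pieces[n]; g=mid-15*np.array([np.cos(yw),np.sin(yw)]); t=goals[n]-15*ex
        for k in(0,np.pi):
            rot=lambda w:(R.from_euler('z',w+k)*R.from_euler('x',np.pi)).as_quat()
            q1=env.ik([*g,120],rot(yw)); q2=env.ik([*t,120],rot(boxyaw))
            print(n,k,None if q1 is None else q1.round(2),None if q2 is None else q2.round(2))
E
python3 geo.py
```

```text
knife len 213.3 210 handle 109.0 105 mid [502.5 332.5] yaw 0.165 | box len 210.1 yaw -0.068 goal [ 555.9 -347.1] in box [np.float64(122.4), np.float64(-184.0)]
fork len 205.5 200 handle 100.0 98 mid [518.3 262.1] yaw -2.916 | box len 199.8 yaw -0.062 goal [ 562.7 -234.1] in box [np.float64(121.8), np.float64(-70.8)]
spoon len 202.2 200 handle 102.6 100 mid [518.3 183.9] yaw 0.048 | box len 200.7 yaw -0.062 goal [ 569.4 -123.3] in box [np.float64(121.2), np.float64(40.2)]
teaspoon len 146.5 145 handle 76.2 74 mid [479.9 406.3] yaw -2.954 | box len 146.9 yaw -0.064 goal [576.7 -10.2] in box [np.float64(121.1), np.float64(153.6)]
box L [np.float64(245.0635038837764), np.float64(240.8000827766161)] W 439.42574917328847 yaw -0.06561855432173873
jar [706.24964795 306.67194414]
mug [759.45647488 165.91678741]
knife 0 [ 0.57  0.63  1.8  -0.    0.71  1.98] [-0.59  0.68  1.68 -0.    0.78  1.05]
knife 3.141592653589793 [ 0.57  0.63  1.8   0.    0.71 -1.16] [-0.59  0.68  1.68  0.    0.78 -2.09]
fork 0 [ 0.44  0.64  1.79  0.    0.72 -1.35] [-0.42  0.64  1.79 -0.    0.72  1.21]
fork 3.141592653589793 [ 0.44  0.64  1.79 -0.    0.72  1.79] [-0.42  0.64  1.79  0.    0.72 -1.93]
spoon 0 [ 0.33  0.58  1.92 -0.    0.64  1.85] [-0.24  0.61  1.85 -0.    0.68  1.4 ]
spoon 3.141592653589793 [ 0.33  0.58  1.92  0.    0.64 -1.29] [-0.24  0.61  1.85  0.    0.68 -1.74]
teaspoon 0 [ 0.67  0.68  1.68  0.    0.78 -1.09] [-0.04  0.6   1.86 -0.    0.68  1.6 ]
teaspoon 3.141592653589793 [ 0.67  0.68  1.68 -0.    0.78  2.06] [-0.04  0.6   1.86  0.    0.68 -1.54]
```

Lengths, the boxes' sizes and the goal positions (x≈122, beside each fixed piece) all agree. Starting with the spoon.

```bash
cat > act.py <<'E'
from geo import *
OFF=-15
def q(w): return (R.from_euler('z',w)*R.from_euler('x',np.pi)).as_quat()
def st(tag):
    s=env.read_state(); print(tag,"t",round(s["time_s"],1),"pos",s["tool_pos"].round(1),"w",round(s["width"],1),"gf",round(s["grip_force"],1),"F",s["force"].round(1)); return s
def pick(n):
    mid,w=pieces[n]; g=mid+OFF*np.array([np.cos(w),np.sin(w)])
    env.reach([*g,220],q(w)); set_gripper(40)
    env.move_l([*g,105],rate=200)
    hit=env.move_l([*g,78],rate=25,f_stop=5); s=st(f"{n} down hit={hit}")
    z=s["tool_pos"][2]+1.5; env.move_l([*g,z],rate=30)
    set_gripper(0); st("grip"); env.move_l([*g,220],rate=200); return st("lifted")
def place(n):
    t=goals[n]+OFF*ex
    env.reach([*t,220],q(boxyaw))
    env.move_l([*t,135],rate=200)
    env.move_l([*t,105],rate=80)
    hit=env.move_l([*t,80],rate=20,f_stop=4); st(f"{n} placed hit={hit}")
    set_gripper(30); env.hold(.2); env.move_l([*t,220],rate=200); st("clear")
E
python3 - <<'E'
from act import *
import cv2
pick("spoon")
cv2.imwrite("pics/s1.png",cv2.resize(viewer.camera("scene"),(800,600)))
E
```

```text
spoon down hit=True t 5.3 pos [503.2 183.1  84.4] w 40.0 gf 2.8 F [ 0.4 -0.7  4.8]
grip t 6.1 pos [503.3 183.2  85.8] w 14.6 gf 30.0 F [ 0.4  0.  -1.3]
lifted t 6.9 pos [502.7 183.  219.3] w 14.9 gf 30.0 F [-0.5 -0.3  0.2]
```

View pics/s1.png

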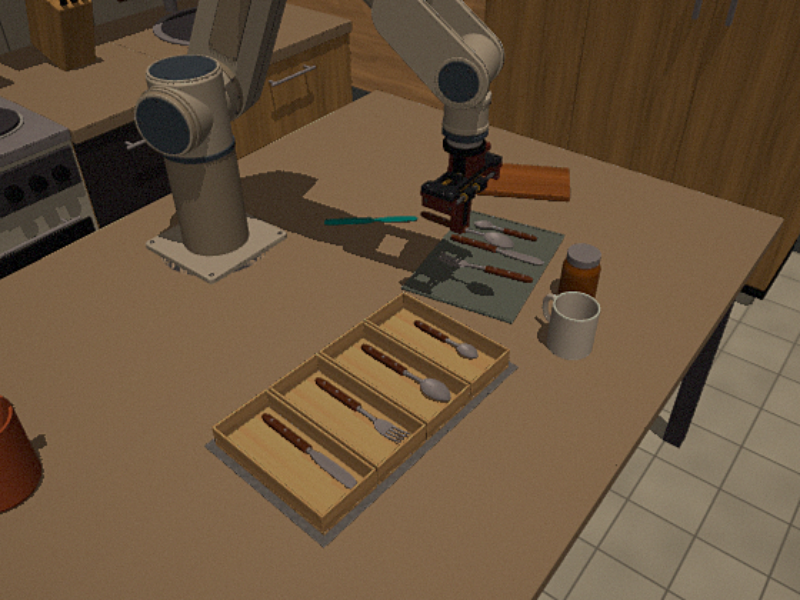

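The spoon is held level by the handle (bowl near (498,240)) and the rest of the mat is undisturbed. Next I'll place it, then do the knife.

```bash
python3 - <<'E'
from act import *
import cv2
place("spoon"); s=pick("knife")
im=viewer.camera("scene")
cv2.imwrite("pics/s2.png",cv2.resize(im,(800,600)))
E
```

```text
spoon placed hit=True t 10.1 pos [ 554.3 -122.3   87.6] w 14.5 gf 30.0 F [-1.2  0.4  5.4]
clear t 11.6 pos [ 553.8 -122.2  219.2] w 29.9 gf 0.0 F [-1.   0.2 -0.3]
knife down hit=True t 15.2 pos [487.6 330.   84.4] w 40.0 gf 2.9 F [-0.2 -0.7  6.1]
grip t 15.9 pos [487.7 330.   85.8] w 14.4 gf 30.0 F [-0.4  0.6 -0.3]
lifted t 16.8 pos [487.2 329.7 219.2] w 14.9 gf 30.0 F [ 0.1 -0.1 -1.4]
```

View pics/s2.png

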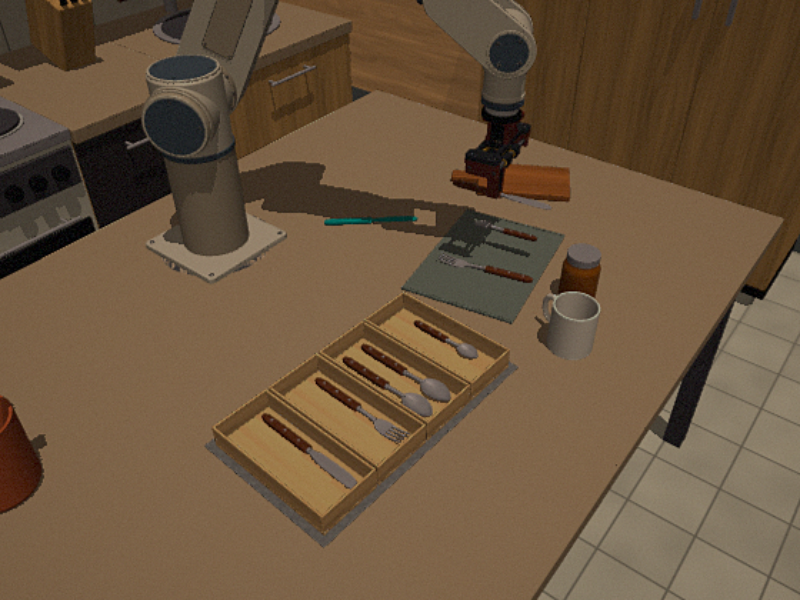

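The spoon lies parallel beside its twin (near (390,385)), and the knife is held level. The sequence works, so I'll do the rest, checking that each piece is held before it is placed.

```bash
python3 - <<'E'
from act import *
import cv2
place("knife")
for n in("fork","teaspoon"):
    s=pick(n)
    if s["width"]<8 or s["grip_force"]<10: print("MISS",n); break
    place(n)
env.reach([300,-450,330],q(boxyaw-1)); st("away")
im=viewer.camera("top")
cv2.imwrite("pics/t3.png",cv2.resize(im,(800,600),interpolation=cv2.INTER_CUBIC))
cv2.imwrite("pics/t3c.png",cv2.resize(im[110:250,260:475],None,fx=3.7,fy=3.7,interpolation=cv2.INTER_CUBIC))
cv2.imwrite("pics/s3c.png",cv2.resize(viewer.camera("scene")[190:390,140:370],None,fx=3,fy=3,interpolation=cv2.INTER_CUBIC))
E
```

```text
knife placed hit=True t 21.2 pos [ 540.9 -346.1   87.7] w 14.7 gf 30.0 F [0.3 0.1 5.1]
clear t 22.6 pos [ 540.4 -345.7  219.1] w 30.0 gf 0.0 F [-0.1  0.4 -0.1]
fork down hit=True t 26.8 pos [532.8 265.4  84.4] w 40.0 gf 3.0 F [-0.6 -0.1  5.9]
grip t 27.5 pos [532.8 265.5  85.8] w 14.6 gf 30.0 F [-0.1 -0.4 -1.2]
lifted t 28.3 pos [532.3 265.2 219.2] w 14.5 gf 30.0 F [-0.7  0.1 -0.3]
fork placed hit=True t 32.5 pos [ 547.7 -233.1   87.7] w 14.5 gf 30.0 F [-0.5  0.3  5.9]
clear t 34.0 pos [ 547.2 -232.9  219.2] w 30.1 gf 0.0 F [-0.1  0.7 -0.3]
teaspoon down hit=True t 38.2 pos [494.5 409.   84.4] w 39.6 gf 3.0 F [-1.1 -0.8  5.8]
grip t 39.0 pos [494.6 409.1  85.8] w 12.7 gf 30.0 F [ 0.1 -0.5 -0.3]
lifted t 39.8 pos [494.1 408.7 219.1] w 12.8 gf 30.0 F [-0.3  0.4 -0.7]
teaspoon placed hit=True t 44.0 pos [561.7  -9.2  87.5] w 12.8 gf 30.0 F [-0.3  0.4  4.1]
clear t 45.5 pos [561.1  -9.2 219.2] w 30.3 gf 0.0 F [ 0.2  0.1 -0. ]
away t 47.4 pos [ 300.6 -449.5  329.7] w 30.1 gf 0.0 F [ 0.  -0.3  0.3]
```

View pics/t3.png

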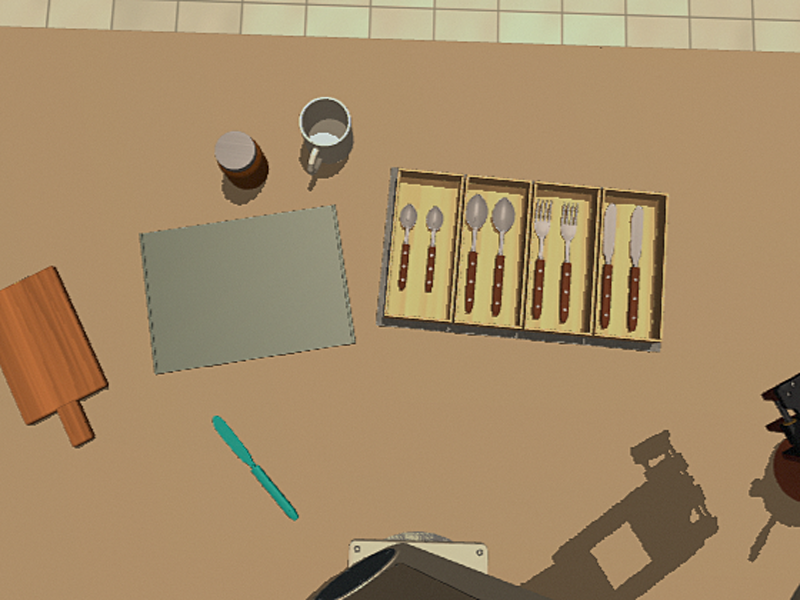

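View pics/t3c.png

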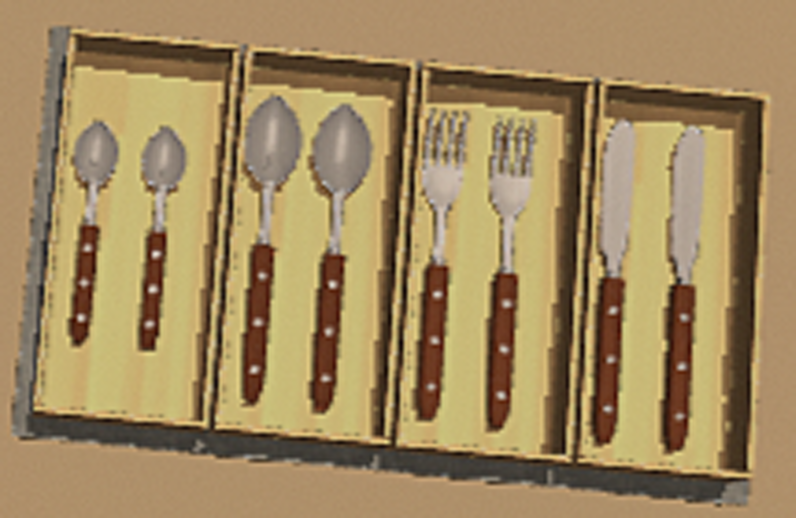

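View pics/s3c.png

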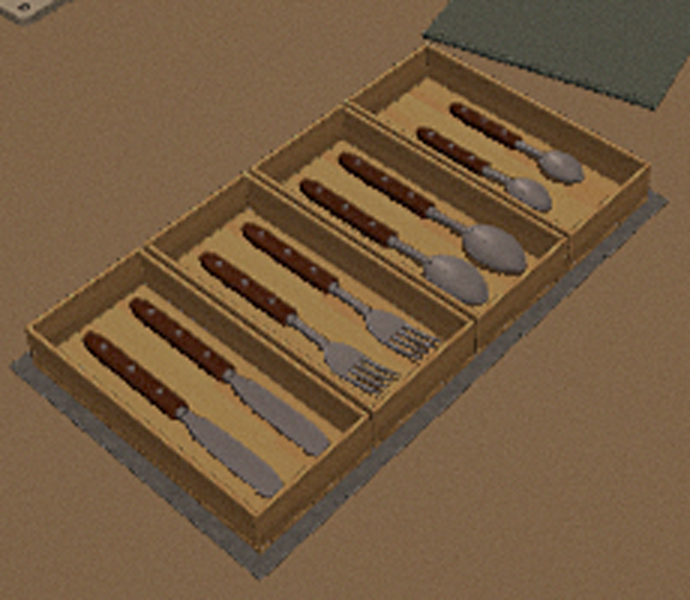

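All four pieces lie flat beside their twins with handles at the near end (loose handle ends at about (148,348), (322,410), (497,428) and (676,450) in the box crop). The jar (240,160) and mug (325,125) haven't moved, and the gripper is clear of everything.

```bash
python3 -c "
from station import workorder; print(workorder.sign_off())"
```

```text
the job is handed in; nothing more can be done
None
```

The knife, fork, table spoon and teaspoon are each lying flat in their own box beside the matching piece, with the mug and jar unmoved, and the job is handed in; the hand-in returned no verdict.

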